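# Seat a lens barrel in the V-block and hold it down

## Robot

A 6-joint arm with a two-finger parallel gripper is mounted at the origin on a cart in front of the work surface, level with it; the furniture and walls round the work are solid. World frame = base frame: x ahead of the robot, y to its left, z up, the work surface at z = 0. Lengths are in m, angles in rad, forces in N, time in s.
With the tool pointing down it reaches from about 0.275 to 0.75 m from the base axis. Payload 10.2 kg.
Tool frame: the origin (TCP) lies midway between the tips of the shut fingers; the grasp point (between the pads) lies 19 mm behind it (tcp_to_grasp is the distance from the TCP to the grasp point, in m); z points along the fingers, y is the line along which they close (so a half turn about z gives the same grasp; the last joint's range is limited). The gripper opens to 88 mm and grips with 3 to 60 N. Pads are 18 mm wide; open, the fingers measure 123 mm over their backs; the gripper's body (75 mm by 187 mm) begins 45 mm behind the grasp point.
Start: joints at [-1.337, 0.313, 1.498, -0, 1.331, -0.223], TCP at [0.232, -0.471, 0.239] pointing down, gripper open.
Joint ranges: [-2.94, 2.94], [-0.97, 2.17], [0.19, 2.56], [-1.23, 4.37], [0.02, 3.11], [-2.88, 2.88]. Speed limits (rad/s): [2.39, 2.39, 3.01, 3.14, 3.14, 3.14].

## Interface

Orientations are given as a rotation vector (axis times angle).
In Python, from workcell import * gives the robot as it stands. The module is installed in compiled form; this text tells all that it offers.
- The arm moves only by the shell command python3 -m handwheel 'ROWS'. ROWS is text: rows parted by semicolons, each of 7 numbers parted by spaces: the shift along the tool's x, y, z in m, then the turn, a rotation vector about the tool's x, y, z in rad, then the gripper's target within -1 to 1 (fully open at 1, half-way at 0, shut at -1). In form: tx ty tz rx ry rz fingers; .... A call has 1 to 8 rows; each row shifts and turns the commanded pose from where the row before left it, along the tool's axes as they then stand; what a row does not reach is not made up. A row lasts 1/12 s, in which the tool goes at most 41.7 mm and 7.16 degrees, less where a joint would pass 70% of its speed; a pose out of reach is approached as far as the arm can. A call is refused whole if a number of a shift passes 0.0417 or a number of a turn 0.125, either way. A call with a gripper value outside its range is refused whole. The fingers move at their own pace and stop on an object; the grip force is fixed at half the most. Time passes only in rows, so rows that do not move let the fingers close. It gives the time, the measured TCP pose, the force, the opening and the grip force at its end, in the units of the state.
- get_obs(): the state, without advancing time (a new reading comes with each control period).
- camera(name): name is "scene" or "top"; returns the picture (420x560x3 uint8, red, green, blue); there is no depth.
- get_calibration(name): a dict with "K" (3x3 intrinsics, pixels), "position" and "rotation" of the camera in the world. Camera axes: x right, y down, z forward; pixel columns grow to the right and rows downward; lengths in m; the calibration is good to about 2 mm. A picture is of the moment at which its call begins. get_calibration takes no time and is no camera call.
- job_done(): hands the job in; it is judged then, once.
The state is a dict: "time_s": time; "q": joint angles; "joint_velocities": joint speeds; "tau": joint torques, N m; "tool_pos": TCP position; "orientation": TCP orientation; "ft_force": force on the tool from outside, world axes, zero at the start; "torque": the same for the moment, N m; "width": finger opening in m; "gripper_force": force on a finger pad.
Only numpy, scipy, OpenCV 4.12 (cv2) and the standard library are available. Lean on these libraries where they do the work, as an engineer would, in place of code of your own. Each camera call takes 0.05 s, during which the arm holds its last target. There are 200 camera calls.

## Task

Lift the longer of the two lens barrels out of its wooden cradle and lay it in the steel V-block, with one end right up against the upright end stop. Then press it down with the gripper, firmly but gently (some 15 N), so that it bears on both sloping faces of the V, and finish like that, still holding it pressed down. Leave the shorter barrel and the other things on the bench where they are.

Things in the scene. Friction and masses are not known exactly. Their poses are not given: they have to be found in the camera images.
- long_barrel_center (a point): Centre of the long lens barrel: aluminium cylinder 110 mm long, 34 mm in diameter, about 0.13 kg, a glass lens in each end, two thin dark rings 18 mm either side of its middle. x runs along the barrel; both ends are alike, and it may be turned about x. At the start it lies level in a wooden cradle, this point 36 mm above the bench.
- long_barrel: The same barrel as a solid; origin and axes as long_barrel_center. Its cradle holds it from below, 34 to 46 mm either side of the middle, by notched holders 44 mm wide; between the holders the fingers have 28 mm of free depth below the barrel's centre line, down to the cradle's base (8 mm thick).
- short_barrel_center (a point): Centre of the short lens barrel, which must stay where it is: the same aluminium cylinder, 34 mm in diameter but 60 mm long, 36 mm above the bench in a smaller cradle. x runs along the barrel.
- v_block: Steel V-block fixture, fixed: base plate 160 x 80 x 12 mm, long in x, carrying two equal V-blocks, 28 to 50 mm either side of the middle along x, each 66 mm wide (y), tops 46 mm above the bench; between them an open gap of 56 mm over the plate. Origin on the bench under the plate's middle, z up. The V runs along x over y = 0; a seated 34 mm barrel has its axis at y = 0, z = 50 mm.
- v_stop (a point): Middle of the end stop's face, 62 mm from the fixture's middle at its +x end, 50 mm above the bench; axes as v_block, the face looks to -x. The stop is a plate 36 mm wide and 58 mm high. When the long barrel is seated and touches it, the barrel's centre is 55 mm from this point towards -x. The fixture's -x end is open.
- v_face_left: The sloping faces of the 90 degree V on its +y side (of both blocks); part of the fixture, origin and axes as v_block. The V's bottom edge is 26 mm above the bench, its mouth 40 mm wide, 46 mm above the bench.
- v_face_right: The sloping faces of the V on its -y side (of both blocks), 45 degrees; part of the V-block, same origin and axes.
- bead_jar: Bystander: clear jar with green beads and a white lid, 40 mm across, 64 mm high; origin at its underside.
- bench_rubber: Bystander: black rubber block 60 x 60 x 22 mm; origin at its underside.
- doming_punch: Bystander: turned wooden doming punch 94 mm long, 35 mm thick, lying on the bench; origin at its underside.
Things that resemble listed ones, but are neither listed nor needed, are in the scene too. What is shaped like the long_barrel but blue or pink is not meant. Of the things shaped like the v_block, the steel one is meant.

How it is judged:
On the way, in this order (a step that is already met when the one before it is completed fails the run):
1. the long barrel is lifted out of its cradle, 25 mm or more above where it lay (height (world z) of long_barrel_center above 0.061 m), for 0.2 s.
2. the long barrel lies in the V: centre line within 2 mm of the V's, at seated height, parallel to it (y of long_barrel_center in the frame of v_block between -0.002 and 0.002 m and z of long_barrel_center in the frame of v_block between 0.048 and 0.0515 m and angle between the x axis of long_barrel_center and the x axis of v_block, either way round below 0.04 rad), for 0.2 s.
At the end, for the whole second after the job is handed in: The long barrel is seated in the V (centre line within 2 mm sideways, -2 to +1.5 mm in height, parallel within 0.04 rad), its end within 3 mm of the end stop, still, and the fingers hold it pressed down with 3 to 25 N on each side of the V (its own weight gives about 1 N a side) (all of step 2 and x of long_barrel_center in the frame of v_block between 0.004 and 0.0085 m and contact force between long_barrel and v_face_left between 3 and 25 N and contact force between long_barrel and v_face_right between 3 and 25 N and contact force between the fingers and long_barrel above 3 N and linear speed of long_barrel below 0.01 m/s); the arm keeps its last pose, push and grip.
It fails at once if the short barrel is moved more than 25 mm (distance of short_barrel_center from where it was at the start of the episode above 0.025 m).
It fails at once if the bead jar is moved more than 25 mm (distance of bead_jar from where it was at the start of the episode above 0.025 m).
It fails at once if the rubber block is moved more than 25 mm (distance of bench_rubber from where it was at the start of the episode above 0.025 m).
It fails at once if the doming punch is moved more than 25 mm (distance of doming_punch from where it was at the start of the episode above 0.025 m).
It also fails if it takes over 51 s, if anything falls off the work surface, if the arm or the gripper's body presses on something with over 40 N, if the wrist force passes 120 N, or if a joint passes its speed limit or range.

## Working session

There is one attempt and no reset: what is moved stays moved. The work goes in short steps, Python scripts to look and compute and a shell command to move; the robot and the scene stay as the last step left them, time stands still between calls to the robot, and variables do not carry over. Pictures are saved under pics/ and viewed, at most 10 in all, crops included, and the job is handed in when it is done.

```bash
mkdir -p pics
python3 - <<'E'
from workcell import *
import cv2
for n in("scene","top"):
    im=camera(n); cv2.imwrite(f"pics/{n}0.png",im[:,:,::-1]); c=get_calibration(n); print(n,c)
    
s=get_obs(); print(s)
E
```

```text
scene {'K': array([[403.67923505,   0.        , 278.4760436 ],
       [  0.        , 403.67923505, 213.07271476],
       [  0.        ,   0.        ,   1.        ]]), 'position': array([0.04842116, 0.74265303, 0.69658989]), 'rotation': array([-0.81121814,  2.40630839, -1.26166401])}
top {'K': array([[466.19877069,   0.        , 284.30621841],
       [  0.        , 466.19877069, 201.46367697],
       [  0.        ,   0.        ,   1.        ]]), 'position': array([0.46367532, 0.02227662, 1.1990232 ]), 'rotation': array([-2.13855996,  2.16184791, -0.17572061])}
{'time_s': 0.1, 'q': array([-1.33741251e+00,  3.13394495e-01,  1.49834154e+00,  3.85327471e-06,
        1.33097488e+00, -2.23394744e-01]), 'joint_velocities': array([-0.0002919 , -0.00061005, -0.00292007, -0.00046959,  0.00038101,
        0.00044207]), 'tau': array([ 3.09703551e-03, -4.02812719e+01, -2.52645010e+01,  6.95632724e-02,
        3.42156831e-02, -7.56176996e-05]), 'tool_pos': array([ 0.23149921, -0.4709723 ,  0.23822543]), 'orientation': array([-3.05892395e+00, -7.11030029e-01,  2.89347543e-06]), 'ft_force': array([-0.51635792, -0.81284621, -0.20915114]), 'torque': array([ 0.0136598 ,  0.01428333, -0.00914928]), 'gripper_force': 0.0, 'width': 0.08816442769245446}
```

View pics/top0.png

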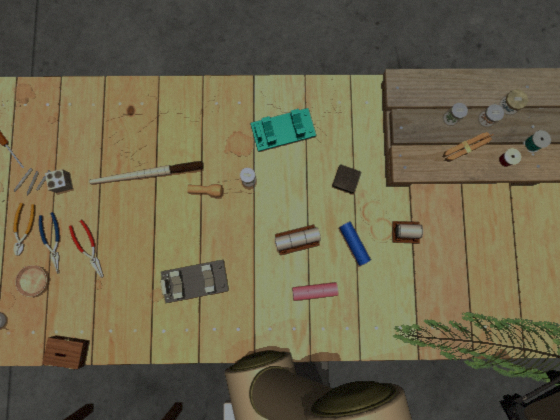

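View pics/scene0.png

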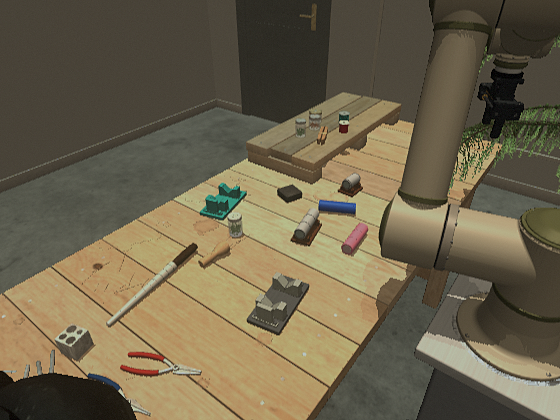

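The top picture shows these candidates:
- **Long barrel:** silver barrel in a cradle at (297,240). The lookalikes are blue (354,243), pink (315,291) and the short silver barrel (407,231).
- **V-block:** steel at (195,282). The lookalike is teal (283,129).

I choose the silver barrel at (297,240) and the steel block at (195,282), and will check both in one crop.

Run:
```python
import cv2,numpy as np
a=cv2.imread("pics/top0.png")
f=lambda x,y,w,h:cv2.resize(a[y:y+h,x:x+w],None,fx=8,fy=8,interpolation=cv2.INTER_CUBIC)
A=f(150,250,90,60)[:, :]; B=f(260,215,70,50)
s=cv2.imread("pics/scene0.png")
cv2.imwrite("pics/v.png",A); cv2.imwrite("pics/b.png",cv2.resize(a[215:265,265:335],None,fx=10,fy=10,interpolation=cv2.INTER_CUBIC))
```

```text
(no output)
```

View pics/v.png

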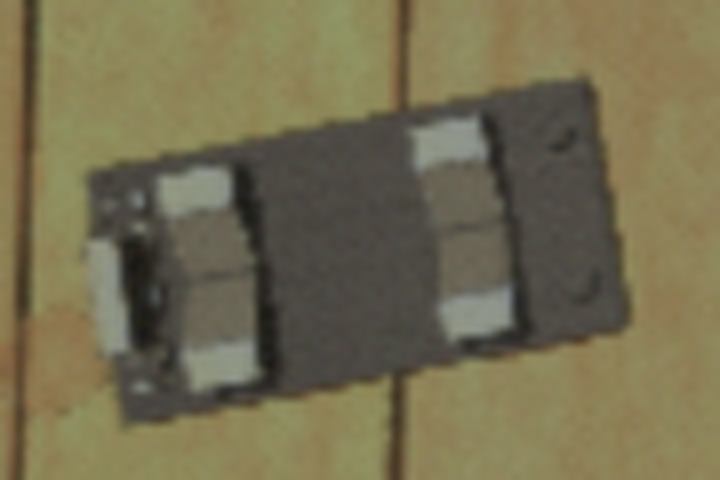

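View pics/b.png

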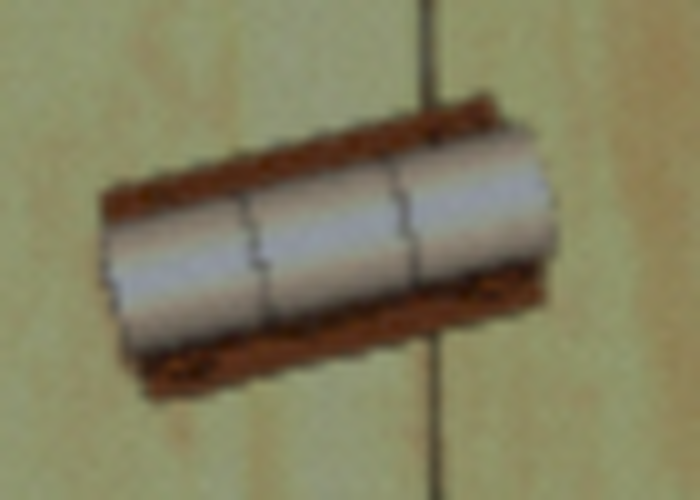

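The crops confirm the silver barrel with two dark rings. They also show the steel V-block, with its stop at the image-left end (about (163,287) in the top picture). Next I back-project these points.

```bash
cat > h.py <<'E'
from workcell import *
import numpy as np, cv2
from scipy.spatial.transform import Rotation as R
from scipy.optimize import least_squares
def proj(P,n="top"):
    c=get_calibration(n); p=(np.atleast_2d(P)-c["position"])@R.from_rotvec(c["rotation"]).as_matrix()
    q=p@c["K"].T; return q[:,:2]/q[:,2:]
def fit(model,px,x0,n="top"):
    model=np.array(model,float)
    f=lambda s:(proj(np.c_[s[0]+model[:,0]*np.cos(s[2])-model[:,1]*np.sin(s[2]),s[1]+model[:,0]*np.sin(s[2])+model[:,1]*np.cos(s[2]),model[:,2]],n)-px).ravel()
    r=least_squares(f,x0,x_scale=[.01,.01,.1]); return r.x,np.abs(r.fun).max()
E
python3 - <<'E'
from h import *
V=np.array([(90,172),(590,80),(628,328),(128,424),(195,277),(258,268),(436,230),(503,222),(158,180),(232,168),(260,383),(192,391),(412,130),(483,117),(516,328),(447,340)],float)
V=(V+.5)/8-.5+[150,250]
a,b,c=.08,.04,.033
# v x -> image left, so v +y -> image down
M=[(a,-b,.012),(-a,-b,.012),(-a,b,.012),(a,b,.012),(.05,0,.026),(.028,0,.026),(-.028,0,.026),(-.05,0,.026)]
M+=[(.05,-c,.046),(.028,-c,.046),(.028,c,.046),(.05,c,.046),(-.028,-c,.046),(-.05,-c,.046),(-.05,c,.046),(-.028,c,.046)]
print(fit(M,V,[.3,.2,1.6]))
B=np.array([(117,294),(256,258),(402,222),(540,193)],float);B=(B+.5)/10-.5+[265,215]
z=.036
print(fit([(.055,0,z),(.018,0,z),(-.018,0,z),(-.055,0,z)],B,[.35,0,1.6]))
o=get_obs();print(R.from_rotvec(o["orientation"]).as_matrix())
E
```

```text
(array([0.44313845, 0.23253305, 1.74531443]), np.float64(0.8086931604508436))
(array([ 0.54417689, -0.02664828,  1.79453167]), np.float64(0.2953513311234133))
[[ 8.97478434e-01  4.41058268e-01 -2.54978018e-04]
 [ 4.41058270e-01 -8.97477809e-01  1.08880270e-03]
 [ 2.51388321e-04 -1.08963711e-03 -9.99999375e-01]]
```

```bash
python3 -m handwheel '.0298 -.0163 0 0 0 0 1;.0298 -.0163 0 0 0 0 1;.0298 -.0163 0 0 0 0 1;.0298 -.0163 0 0 0 0 1;.0298 -.0163 0 0 0 0 1;.0298 -.0163 0 0 0 0 1;.0298 -.0163 0 0 0 0 1;.0298 -.0163 0 0 0 0 1' >/dev/null && python3 -m handwheel '.0298 -.0163 0 0 0 0 1;.0298 -.0163 0 0 0 0 1;.0298 -.0163 0 0 0 0 1;.0298 -.0163 0 0 0 0 1;.0298 -.0163 0 0 0 0 1;.0298 -.0163 0 0 0 0 1;.0298 -.0163 0 0 0 0 1;.0298 -.0163 0 0 0 0 1' >/dev/null && python3 -m handwheel '0 0 0 0 0 -.1114 1;0 0 0 0 0 -.1114 1;0 0 0 0 0 -.1114 1;0 0 0 0 0 -.1114 1;0 0 0 0 0 -.1114 1;0 0 0 0 0 -.1114 1' >/dev/null && python3 -m handwheel '0 0 0 0 0 -.1114 1;0 0 0 0 0 -.1114 1;0 0 0 0 0 -.1114 1;0 0 0 0 0 -.1114 1;0 0 0 0 0 -.1114 1;0 0 0 0 0 -.1114 1;0 0 0 0 0 0 1;0 0 0 0 0 0 1'
cat >> h.py <<'E'
def go(x,y,z,yaw):
    o=get_obs(); m=R.from_rotvec(o["orientation"]).as_matrix(); p=o["tool_pos"]
    T=np.array([[np.cos(yaw),np.sin(yaw),0],[np.sin(yaw),-np.cos(yaw),0],[0,0,-1]])
    print("t",o["time_s"],"pos",p.round(4),"yaw",np.arctan2(m[1,0],m[0,0]).round(4),"shift",(m.T@(np.array([x,y,z])-p)).round(4),"turn",R.from_matrix(m.T@T).as_rotvec().round(4),"F",o["ft_force"].round(2),"w",round(o["width"],4),"q",o["q"].round(2))
E
python3 - <<'E'
from h import *
go(.5442,-.0266,.017,1.7945)
im=camera("scene");cv2.imwrite("pics/s1.png",cv2.resize(im[130:330,200:450,::-1],None,fx=3,fy=3,interpolation=cv2.INTER_CUBIC))
E
```

```text
time_s: 2.6
tool_pos: [0.5444, -0.0268, 0.2385]
orientation: [-1.964, -2.451, 0.0]
ft_force: [0.0, 0.6, -0.1]
width: 0.088
gripper_force: 0.0
t 2.6 pos [ 0.5444 -0.0268  0.2385] yaw 1.7903 shift [ 2.000e-04 -0.000e+00  2.215e-01] turn [-0.0005 -0.0003 -0.0042] F [ 0.    0.61 -0.08] w 0.088 q [-0.26  0.36  1.44  0.    1.35 -0.48]
```

View pics/s1.png

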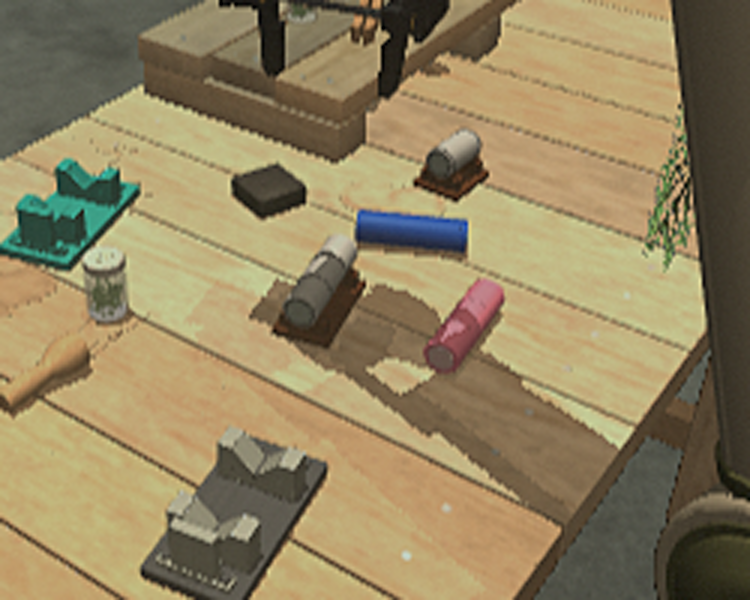

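The barrel lies between the open fingers' planes at crop (320,285), and the descent path is clear. I'm going down to grasp.

```bash
python3 -m handwheel '0 0 .035 0 0 -.004 1;0 0 .035 0 0 0 1;0 0 .035 0 0 0 1;0 0 .035 0 0 0 1;0 0 .03 0 0 0 1;0 0 .02 0 0 0 1;0 0 .0175 0 0 0 1;0 0 .014 0 0 0 1' && python3 -m handwheel '0 0 0 0 0 0 1;0 0 0 0 0 0 -1;0 0 0 0 0 0 -1;0 0 0 0 0 0 -1;0 0 0 0 0 0 -1;0 0 0 0 0 0 -1;0 0 0 0 0 0 -1;0 0 0 0 0 0 -1' && python3 -m handwheel '0 0 0 0 0 0 -1;0 0 0 0 0 0 -1;0 0 0 0 0 0 -1;0 0 0 0 0 0 -1'
```

```text
time_s: 3.32
tool_pos: [0.5439, -0.0267, 0.0156]
orientation: [-1.959, -2.454, 0.001]
ft_force: [-0.2, 0.4, 0.4]
width: 0.088
gripper_force: 0.0
time_s: 3.98
tool_pos: [0.5445, -0.0269, 0.0174]
orientation: [1.956, 2.458, 0.0]
ft_force: [-0.7, -0.3, -0.8]
width: 0.0435
gripper_force: 0.0
time_s: 4.32
tool_pos: [0.5449, -0.0268, 0.0174]
orientation: [1.955, 2.458, 0.001]
ft_force: [4.4, 1.5, 0.7]
width: 0.0324
gripper_force: 29.9
```

```bash
python3 -m handwheel '0 0 -.01 0 0 0 -1;0 0 -.02 0 0 0 -1;0 0 -.02 0 0 0 -1;0 0 -.02 0 0 0 -1;0 0 -.02 0 0 0 -1;0 0 -.01 0 0 0 -1;0 0 0 0 0 0 -1;0 0 0 0 0 0 -1'
python3 - <<'E'
from h import *
V=(.44314,.23253,1.7453)
x=.0; go(V[0]+x*np.cos(V[2]),V[1]+x*np.sin(V[2]),.117,V[2])
E
```

```text
time_s: 4.98
tool_pos: [0.5441, -0.0268, 0.1169]
orientation: [-1.955, -2.458, 0.0]
ft_force: [0.6, 0.0, -2.1]
width: 0.0328
gripper_force: 29.9
t 4.9833 pos [ 0.5441 -0.0268  0.1169] yaw 1.7976 shift [ 0.2754 -0.04    0.    ] turn [-0.0005 -0.0002  0.0523] F [ 0.62  0.03 -2.08] w 0.0328 q [-0.26  0.48  1.59 -0.    1.07 -0.49]
```

```bash
python3 -m handwheel '.02 -.003 0 0 0 0 -1;.035 -.005 0 0 0 0 -1;.04 -.006 0 0 0 0 -1;.04 -.006 0 0 0 0 -1;.04 -.006 0 0 0 0 -1;.04 -.006 0 0 0 0 -1;.035 -.005 0 0 0 0 -1;.0254 -.003 0 0 0 0 -1' && python3 -m handwheel '0 0 0 0 0 .052 -1;0 0 0 0 0 0 -1;0 0 0 0 0 0 -1'
python3 - <<'E'
from h import *
V=(.44314,.23253,1.7453)
x=.0; go(V[0]+x*np.cos(V[2]),V[1]+x*np.sin(V[2]),.04,V[2])
for n,(a,b,w,h) in {"top":(150,240,100,70),"scene":(220,230,120,110)}.items():
    im=camera(n);cv2.imwrite(f"pics/{n}2.png",cv2.resize(im[b:b+h,a:a+w,::-1],None,fx=5,fy=5,interpolation=cv2.INTER_CUBIC))
a=cv2.imread("pics/top2.png");b=cv2.imread("pics/scene2.png")
cv2.imwrite("pics/both2.png",b)
E
```

```text
time_s: 5.65
tool_pos: [0.4412, 0.2347, 0.1158]
orientation: [-1.953, -2.458, 0.004]
ft_force: [0.8, -0.0, -2.7]
width: 0.0325
gripper_force: 29.9
time_s: 5.9
tool_pos: [0.443, 0.2323, 0.1162]
orientation: [-2.017, -2.408, 0.003]
ft_force: [1.3, -1.0, -1.1]
width: 0.0325
gripper_force: 29.9
t 5.9 pos [0.443  0.2323 0.1162] yaw 1.7471 shift [0.0002 0.0003 0.0762] turn [-0.0021  0.0003  0.0018] F [ 1.31 -0.95 -1.11] w 0.0325 q [ 0.25  0.4   1.73 -0.    1.02  0.07]
```

View pics/scene2.png

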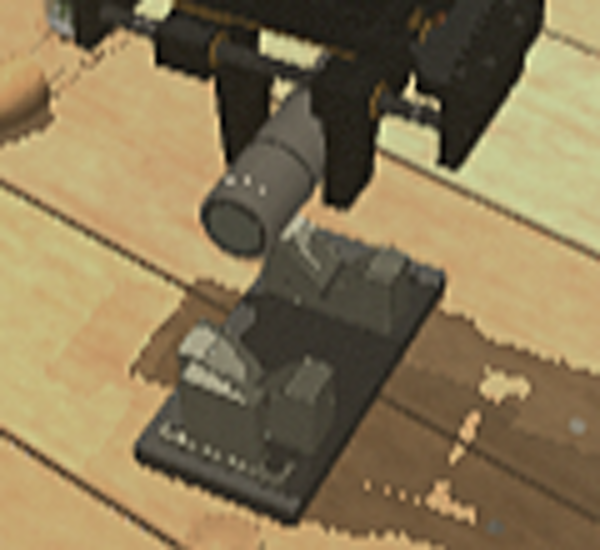

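The barrel is gripped level, with its near end-face centre at crop (233,229), i.e. scene (266.6,275.7). I'll compare that with the prediction, along with the stop's plan offset.

Run:
```python
from h import *
o=get_obs();p=o["tool_pos"];m=R.from_rotvec(o["orientation"]).as_matrix();u=m[:,0]
px=(np.array([233,229])+.5)/5-.5+[220,230]
for d in(.045,.05,.055,.06,.065): print(d,proj(p-.019*m[:,2]+d*u,"scene").round(1)-px)
# V-block refit in scene view: stop-end plate corners read from crop (135,455)?,(297,522),(445,275)
q=(np.array([(137,447),(297,508),(444,272)])+.5)/5-.5+[220,230]
print(fit([(.08,-.04,.012),(.08,.04,.012),(-.08,.04,.012)],q,[.443,.232,1.745],"scene"))
```

```text
0.045 [[ 2.6 -3.6]]
0.05 [[ 1.4 -2.1]]
0.055 [[ 0.2 -0.5]]
0.06 [[-1.  1.]]
0.065 [[-2.2  2.6]]
(array([0.44372699, 0.23271084, 1.76680617]), np.float64(0.8716995726350092))
```

View pics/top2.png

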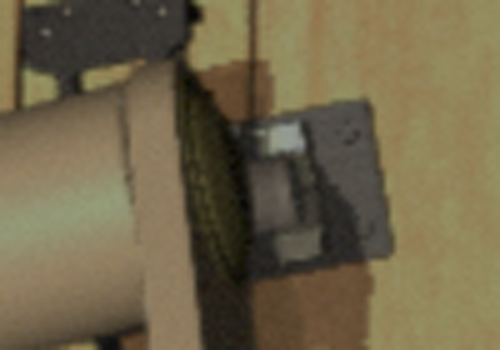

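The arm hides most of the top view, but the barrel is over the V. Centred to about 1 mm in both views, so I'm lowering.

```bash
python3 -m handwheel '0 0 .015 0 0 .002 -1;0 0 .02 0 0 0 -1;0 0 .02 0 0 0 -1;0 0 .012 0 0 0 -1;0 0 .008 0 0 0 -1;0 0 .002 0 0 0 -1;0 0 0 0 0 0 -1;0 0 0 0 0 0 -1' && python3 -m handwheel '0 0 .002 0 0 0 -1;0 0 .002 0 0 0 -1;0 0 0 0 0 0 -1;0 0 0 0 0 0 -1'
python3 - <<'E'
from h import *
go(.44314,.23253,.031,1.7453)
E
```

```text
time_s: 6.67
tool_pos: [0.444, 0.2324, 0.0409]
orientation: [2.021, 2.404, 0.001]
ft_force: [-0.4, 0.6, -0.5]
width: 0.0326
gripper_force: 29.9
time_s: 7.0
tool_pos: [0.4435, 0.2326, 0.0363]
orientation: [2.021, 2.405, 0.0]
ft_force: [-0.1, 0.3, -1.3]
width: 0.0325
gripper_force: 29.9
t 7.0 pos [0.4435 0.2326 0.0363] yaw 1.7436 shift [ 0.     -0.0004  0.0053] turn [ 0.0001 -0.     -0.0017] F [-0.05  0.31 -1.33] w 0.0325 q [0.25 0.52 1.79 0.   0.83 0.08]
```

```bash
python3 -m handwheel '0 0 .001 0 0 0 -1;0 0 .001 0 0 0 -1;0 0 0 0 0 0 -1' && python3 -m handwheel '0 0 .001 0 0 0 -1;0 0 .001 0 0 0 -1;0 0 0 0 0 0 -1'  && python3 -m handwheel '0 0 .001 0 0 0 -1;0 0 0 0 0 0 -1;0 0 0 0 0 0 -1'
```

```text
time_s: 7.25
tool_pos: [0.4435, 0.2325, 0.0341]
orientation: [-2.021, -2.405, 0.0]
ft_force: [0.0, -0.3, -1.4]
width: 0.0326
gripper_force: 29.9
time_s: 7.5
tool_pos: [0.4434, 0.2325, 0.032]
orientation: [-2.021, -2.405, 0.0]
ft_force: [0.5, 0.8, -1.1]
width: 0.0322
gripper_force: 29.9
time_s: 7.75
tool_pos: [0.4437, 0.2326, 0.0313]
orientation: [2.021, 2.405, 0.001]
ft_force: [1.4, 0.5, 0.2]
width: 0.0323
gripper_force: 29.9
```

Light contact has begun at seated height. Next I slide the barrel toward the stop (+tool x).

```bash
python3 -m handwheel '.001 0 0 0 0 0 -1;.001 0 0 0 0 0 -1;.001 0 0 0 0 0 -1;0 0 0 0 0 0 -1' && python3 -m handwheel '.001 0 0 0 0 0 -1;.001 0 0 0 0 0 -1;0 0 0 0 0 0 -1'  && python3 -m handwheel '.001 0 0 0 0 0 -1;0 0 0 0 0 0 -1;0 0 0 0 0 0 -1'
```

```text
time_s: 8.08
tool_pos: [0.4432, 0.2357, 0.0313]
orientation: [2.021, 2.405, 0.001]
ft_force: [0.5, -0.5, 0.1]
width: 0.0328
gripper_force: 29.8
time_s: 8.33
tool_pos: [0.4428, 0.2376, 0.0313]
orientation: [2.021, 2.405, 0.001]
ft_force: [1.9, -0.6, 2.2]
width: 0.0326
gripper_force: 29.8
time_s: 8.58
tool_pos: [0.4427, 0.2386, 0.0313]
orientation: [2.021, 2.405, 0.001]
ft_force: [1.4, -1.4, 1.4]
width: 0.0327
gripper_force: 29.8
```

```bash
python3 -m handwheel '.001 0 0 0 0 0 -1;0 0 0 0 0 0 -1;0 0 0 0 0 0 -1' && python3 -m handwheel '.0007 0 0 0 0 0 -1;0 0 0 0 0 0 -1;0 0 0 0 0 0 -1'
python3 - <<'E'
from h import *
im=camera("scene");x,y,w,h=225,240,100,95
cv2.imwrite("pics/s3.png",cv2.resize(im[y:y+h,x:x+w,::-1],None,fx=6,fy=6,interpolation=cv2.INTER_CUBIC))
E
```

```text
time_s: 8.83
tool_pos: [0.4425, 0.2395, 0.0313]
orientation: [2.021, 2.405, 0.001]
ft_force: [2.4, -1.0, 2.2]
width: 0.0323
gripper_force: 29.8
time_s: 9.08
tool_pos: [0.4424, 0.2397, 0.0313]
orientation: [2.021, 2.405, -0.001]
ft_force: [3.3, -4.8, 2.4]
width: 0.0326
gripper_force: 29.7
```

View pics/s3.png

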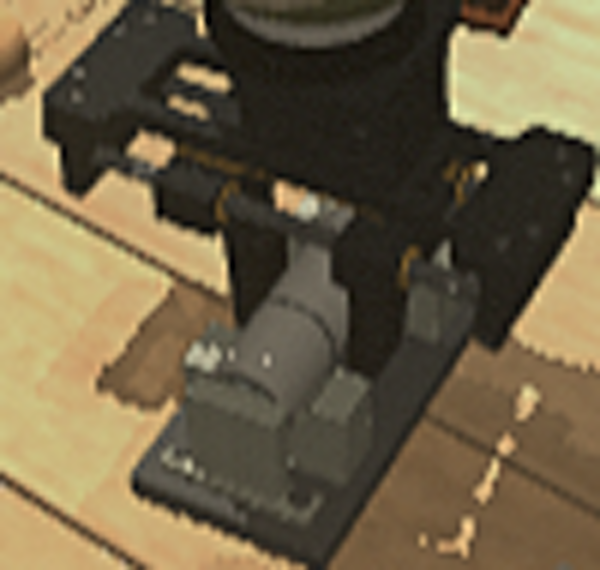

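The barrel sits in the V with its end at the stop (crop (235,390)). The contact force of about 5 N agrees with the predicted position. I'm relieving the side force and pressing down.

```bash
python3 -m handwheel '-.0002 .0004 .0005 0 0 0 -1;0 0 0 0 0 0 -1;0 0 0 0 0 0 -1;0 0 0 0 0 0 -1' && python3 -m handwheel '0 0 .0005 0 0 0 -1;0 0 0 0 0 0 -1;0 0 0 0 0 0 -1;0 0 0 0 0 0 -1'
```

```text
time_s: 9.47
tool_pos: [0.4425, 0.2397, 0.0312]
orientation: [-2.021, -2.405, 0.001]
ft_force: [-0.6, -4.7, 9.2]
width: 0.0324
gripper_force: 29.4
time_s: 9.8
tool_pos: [0.4425, 0.2397, 0.0312]
orientation: [2.021, 2.405, -0.001]
ft_force: [-3.3, -5.6, 15.5]
width: 0.0325
gripper_force: 29.1
```

```bash
python3 -m handwheel '0 -.0001 0 0 0 0 -1;0 0 0 0 0 0 -1;0 0 0 0 0 0 -1;0 0 0 0 0 0 -1;0 0 0 0 0 0 -1;0 0 0 0 0 0 -1' && python3 -m handwheel '0 0 0 0 0 0 -1;0 0 0 0 0 0 -1;0 0 0 0 0 0 -1;0 0 0 0 0 0 -1;0 0 0 0 0 0 -1;0 0 0 0 0 0 -1'
```

```text
time_s: 10.3
tool_pos: [0.4425, 0.2397, 0.0311]
orientation: [2.021, 2.405, -0.001]
ft_force: [-2.8, -6.0, 14.3]
width: 0.0324
gripper_force: 29.1
time_s: 10.8
tool_pos: [0.4425, 0.2398, 0.0311]
orientation: [2.021, 2.405, -0.001]
ft_force: [-3.2, -5.2, 13.9]
width: 0.0326
gripper_force: 29.1
```

Steady at about 14 N down. Handing in.

```bash
python3 -c "
from workcell import *
print(job_done())"
```

```text
the job is handed in; nothing more can be done
None
```

The long barrel is in the steel V-block with one end against the stop, held pressed down at about 14 N, and the job was handed in at about 11 s; no verdict came back.

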